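# Clip the framed picture onto the display bar

### The arm

A 6-joint arm with a two-finger parallel gripper is mounted at the origin on the work surface. World frame = base frame: x ahead of the robot, y to its left, z up, the work surface at z = 0. Lengths are in m, angles in degrees, forces in N, time in s.
With the tool pointing down it reaches from about 0.375 to 0.975 m from the base axis. Payload 3.8 kg.
Tool frame: the origin (TCP) lies midway between the tips of the shut fingers; the grasp point (between the pads) lies 19 mm behind it; z points along the fingers, y is the direction in which the jaws open and shut (so a half turn about z gives the same grasp; the last joint's range is limited). The gripper opens to 88 mm and grips with 3 to 60 N. Pads are 18 mm wide; open, the fingers measure 123 mm over their backs; the gripper's body (75 mm by 187 mm) begins 45 mm behind the grasp point.
Start: joints at [-65.713, 15.12, 91.902, -0, 72.978, -2.114], TCP at [0.3, -0.605, 0.239] pointing down, gripper open.
Joint ranges: [-150.88, 150.88], [-54.13, 125.18], [17.81, 147.31], [-75.09, 255.09], [0, 152.58], [-146.25, 146.25]. Speed limits (degrees/s): [147.25, 147.25, 180, 180, 180, 180].

### API

Orientations are given as [roll, pitch, yaw] about the fixed x, y, z axes, in that order (R = Rz(yaw) Ry(pitch) Rx(roll)).
In Python, from workcell import sensors, cams, order gives the robot as it stands.
- The arm moves only by the tool apply_moves, never from a script. Its argument "rows" is a list of rows, each a list of 3 entries, a list of its own where there are three numbers: the shift along the world's x, y, z each as a share of 0.15 m, from -1 to 1, then the turn, a rotation vector about the world's x, y, z each as a share of 90 degrees, from -1 to 1, then the finger opening in mm, from 0 to 88.1. In form: [[[x, y, z], [ax, ay, az], gripper], ...]. A call has 1 to 8 rows; each row is the pose to reach, as a shift and turn from the pose commanded when the call began; what a row does not reach only later rows make up. A row lasts 1/10 s, in which the tool goes at most 50 mm and 8.59 degrees, less where a joint would pass 70% of its speed; a pose out of reach is approached as far as the arm can. A call with a number of a shift or a turn outside -1 to 1 is refused whole. A call with a gripper value outside its range is refused whole. The fingers move at their own pace and stop on an object; "newtons" is the grip in N (left out, the last holds). Time passes only in rows, so rows that repeat a pose let the fingers close. It gives the time, the measured TCP pose, the force and the opening at its end, in the units of the state.
- sensors.get_obs(): the state, without advancing time (a new reading comes with each control period).
- cams.snapshot(name): name is "scene" or "top"; returns the picture (420x560x3 uint8, red, green, blue); there is no depth.
- cams.calibration(name): a dict with "fx", "fy", "cx", "cy" (pixels), "origin" and "attitude" of the camera in the world. Camera axes: x right, y up, looking along -z (the intrinsics and any distortion apply to the point x, -y, -z); pixel columns grow to the right and rows downward; lengths in m; the calibration is good to about 2 mm. A picture is of the moment at which its call begins. calibration takes no time and is no camera call.
- order.hand_in(): hands the job in, once; it reports no verdict.
The state is a dict: "t": time; "joints": joint angles; "joint_vel": joint speeds; "joint_torque": joint torques, N m; "tool_pos": TCP position; "ee_rot": TCP orientation; "force": force on the tool from outside, world axes, zero at the start; "ft_torque": the same for the moment, N m; "gripper_width": opening from 0.0 (shut) to 1.0 (fully open).
Only numpy, scipy, OpenCV 4.12 (cv2) and the standard library are available. Lean on these libraries where they do the work, as an engineer would, in place of code of your own. Each camera call takes 0.05 s, during which the arm holds its last target. There are 200 camera calls.

### The job

Take the framed picture with the snap hook out of the wooden rack by its orange tab and hang it on the mesh stand: push its hook down over the middle of the sprung top bar until the brass gate gives way and flicks shut under the bar. Push gently, so that the bar is never driven down onto its stops, and leave the other frames and the things on the table as they are. At the end the picture hangs still from the bar, on its own, gate shut.

Things in the scene. Friction and masses are not known exactly. Their poses are not given: they have to be found in the camera images.
- picture: Loose black-framed picture, steel snap hook on top, 0.3 kg (varies by a third), 197 mm tall in all. Origin: centre of the frame's underside; z up, x = the way the picture faces, y along its width. Frame 15 (x) x 120 (y) x 105 mm (z), back at x -7.5 mm. Its hook stands behind the frame's plane, see seat, tab and mouth
- mouth (a point): Middle of the hook's mouth, at (-22, 0, 115) mm of the picture; axes as the picture's. The hook is a plate 12 mm thick in y, shaped like an n, open straight down: shank at x -10 to 0 mm, prong at x -43 to -34 mm reaching down to z 108, underside of the crown at z 152 (picture's mm). A bar rises into the 24 mm wide mouth from straight below
- tab (a point): Centre of the top of the orange grip tab on the hook's crown, at (-22, 0, 197) mm of the picture: tab 30 mm (x) x 12 mm (y), 31 mm high, above a crown 43 x 12 x 14 mm. Pinch it across y from above; fingertips may reach 38 mm below this point before they come near a bar seated in the hook
- seat (a point): Where the axis of the bar lies when it is fully home under the crown of the hook: (-22, 0, 147) mm of the picture; axes as the picture's
- gate (a joint): Angle of the brass wire gate that closes the hook's mouth; hinge at (-12, 0, 115) mm of the picture, 21 mm long, 5 mm thick. 0 = shut (level), grows as it swings up into the hook, to 1.45. A spring shuts it: a bar centred in the mouth must press up on it with 6 N at first, rising to 11 to 13 N (more if nearer the shank), before it gives way; it flicks shut once the bar is within 6 mm of the seat
- stand: Fixed tabletop mesh stand. Origin on the table under its middle; z up, y along the top bar. Posts (radius 10 mm) at y = -150 and +150 mm, feet 160 mm long in x; wire mesh between the posts, in the plane x = 0, from z 30 to 135 mm. The bar's axis is at x = 0, 240 mm above the table when up
- bar_mid (a point): Middle of the axis of the stand's top bar: a round bar of 10 mm diameter and 300 mm length along the stand's y; moves with the bar, axes as the stand's
- bar (a joint): How far the sprung, damped bar is pushed down, m: 0 = up, 0.066 = on its stops. It stays up under the picture's weight, starts to give at about 6 N and yields 7 mm for each further newton, so it sinks some 35 to 50 mm before the gate gives way: bringing the hook only to where the bar was at rest does not do it. Then it rises into the hook up to the crown
- rack: Fixed wooden rack with three slots along its y at x = -60, 0 and +60 mm; origin on the table under its middle, 200 x 160 mm, walls 45 mm high, slot 18 mm wide with its floor at 12 mm. Frames stand in it facing the rack's x; which slot holds which varies
- frame_b: Dark wooden frame without a hook, 15 x 120 x 90 mm, standing in the rack; origin under its middle. Leave alone
- frame_c: Pale wooden frame without a hook, 15 x 120 x 95 mm, standing in the rack; origin under its middle. Leave alone
- cup: White cup, 74 mm wide, 95 mm tall; origin under its middle. Leave alone
- plate: White plate, 180 mm wide; origin under its middle. Leave alone
- jar: Amber jar, 70 mm wide, 100 mm tall; origin under its middle. Leave alone
- loaf: Bread loaf, 60 mm thick, 220 mm long, on a board; origin under its middle. Leave alone
- screwdriver: Screwdriver lying on the table. Leave alone
- tape: Yellow round tape case, 68 mm wide, 30 mm high; origin under its middle. Leave alone
Mind the look-alikes: they are no part of the job. What is shaped like the picture but green is not meant.

How it is judged (in metres and radians):
On the way, in this order (a step that is already met when the one before it is completed fails the run):
1. the picture is lifted clear of the rack (z of picture in the frame of rack above 0.05 m and contact force between picture and rack below 0.1 N), for 0.1 s.
2. the bar pushes the hook's gate open (value of joint gate above 0.5 rad and contact force between picture and stand above 1 N and distance between seat and bar_mid below 0.06 m).
3. the gate has flicked shut with the bar inside the hook (value of joint gate below 0.1 rad and z of bar_mid in the frame of seat between -0.027 and 0.01 m and distance between seat and bar_mid below 0.05 m), for 0.2 s.
At the end, for the whole second after the job is handed in: Picture hangs at rest (under 0.03 m/s) with the bar inside the hook (from the seat: at most 15 mm below, 8 mm above, 16 mm aside), gate shut (under 0.1 rad), within 40 mm of the bar's middle, along it within 0.3 rad, upright within 0.35 rad, bar up (under 10 mm) (value of joint gate below 0.1 rad and z of bar_mid in the frame of seat between -0.015 and 0.008 m and x of bar_mid in the frame of seat between -0.016 and 0.016 m and y of seat in the frame of bar_mid between -0.04 and 0.04 m and angle between the y axis of picture and the y axis of stand, either way round below 0.3 rad and angle between picture's own z axis and vertical below 0.35 rad and contact force between picture and stand above 0.5 N and linear speed of picture below 0.03 m/s and value of joint bar below 0.01 m); the robot touches nothing.
It fails at once if the bar is driven down onto its stops (pushed more than 63 mm) (value of joint bar above 0.063 m).
It fails at once if another frame is shifted by more than 25 mm (distance of any of frame_b, frame_c from where it was at the start of the episode above 0.025 m).
It fails at once if something on the table is shifted by more than 30 mm (distance of any of cup, plate, jar, loaf, screwdriver, tape from where it was at the start of the episode above 0.03 m).
It also fails if it takes over 64 s, if anything falls off the work surface, if the arm or the gripper's body presses on something with over 40 N, if the wrist force passes 120 N, or if a joint passes its speed limit or range.

## Working session

There is one attempt and no reset: what is moved stays moved. The work goes in short steps, Python scripts to look and compute and a tool call to move; the robot and the scene stay as the last step left them, time stands still between calls to the robot, and variables do not carry over. Pictures are saved under pics/ and viewed, about 8 in all and at most 12, crops included, and the job is handed in when it is done.

Besides the shell and the picture viewer there is one more tool, called after ">>>" as a command line: name --argument value ..., lists and objects as JSON in quotes. apply_moves: Moves the arm, as the interface text tells. Shift numbers are shares of 0.15 m and turn numbers shares of 90 degrees, none past 1 either way. Its arguments: {"type":"object","properties":{"rows":{"type":"array"},"newtons":{"type":"number"}},"required":["rows"]}

```bash
mkdir -p pics; python3 - <<'E'
from workcell import sensors,cams
import cv2
print(sensors.get_obs())
for n in("scene","top"):
    im=cams.snapshot(n); cv2.imwrite(f"pics/{n}0.png",im[:,:,::-1]); print(cams.calibration(n))
a=cv2.imread("pics/scene0.png");b=cv2.imread("pics/top0.png")
E
```

```text
{'t': 0.0, 'joints': array([-6.57143922e+01,  1.51654162e+01,  9.19790388e+01, -3.38855928e-03,
        7.29760225e+01, -2.11529863e+00]), 'joint_vel': array([-0.09969301,  0.09509351, -0.08253728,  0.0105908 , -0.05310531,
        0.00494482]), 'joint_torque': array([-1.33641992e-03, -5.02106810e+01, -3.56876314e+01,  7.24796788e-02,
        2.94086128e-02, -2.06221803e-04]), 'tool_pos': array([ 0.29982573, -0.60399026,  0.23745288]), 'ee_rot': array([-1.79879485e+02, -1.21110901e-03,  2.64019007e+01]), 'force': array([-0.67342683, -0.30873616,  0.54038857]), 'ft_torque': array([0.02986286, 0.02051651, 0.03519124]), 'gripper_width': 0.9994828243716166}
{'fx': 399.44903261418796, 'fy': 399.44903261418796, 'cx': 279.8904779645807, 'cy': 211.5730255025942, 'origin': array([1.14705427, 0.36313996, 0.89366987]), 'attitude': array([ 44.7830654 ,   1.18192887, 119.19116109])}
{'fx': 478.2920838809868, 'fy': 478.2920838809868, 'cx': 279.74891552823306, 'cy': 212.23407328947792, 'origin': array([0.37329493, 0.0024945 , 1.36281705]), 'attitude': array([  8.20736523,   0.68214528, -91.13349653])}
```

View pics/scene0.png

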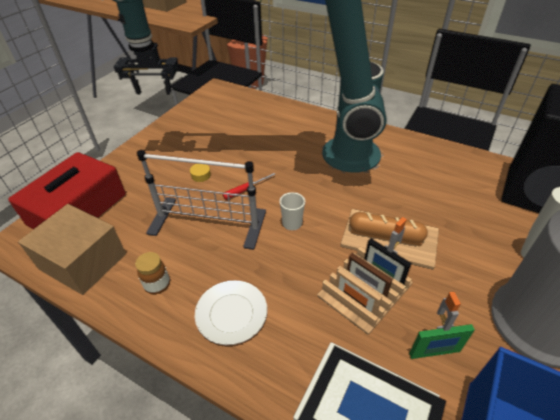

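View pics/top0.png

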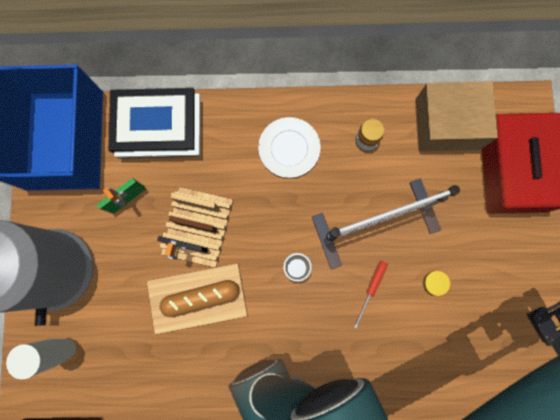

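The scene picture shows the rack at (365,290), with the black picture's orange tab at about (402,226). Its green look-alike has its tab at (453,300). In the top view the black picture is at (185,246) and its tab at (170,250), the green one is at (120,195), and the stand's bar runs from (333,233) to (454,190). A black-framed print also lies on the table at top (152,120), but it has no hook. I choose the black picture in the rack and check it in a close crop.

```bash
python3 - <<'E'
import cv2,numpy as np
a=cv2.imread("pics/scene0.png");b=cv2.imread("pics/top0.png")
r=lambda m,x,y,w,h:cv2.resize(m[y:y+h,x:x+w],(400,300),interpolation=cv2.INTER_CUBIC)
A=r(a,335,210,100,75);B=r(b,150,185,100,75);C=r(a,130,140,140,105);D=r(b,310,175,160,120)
cv2.imwrite("pics/c1.png",np.vstack([np.hstack([A,B]),np.hstack([C,D])]))
E
```

```text
(no output)
```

View pics/c1.png

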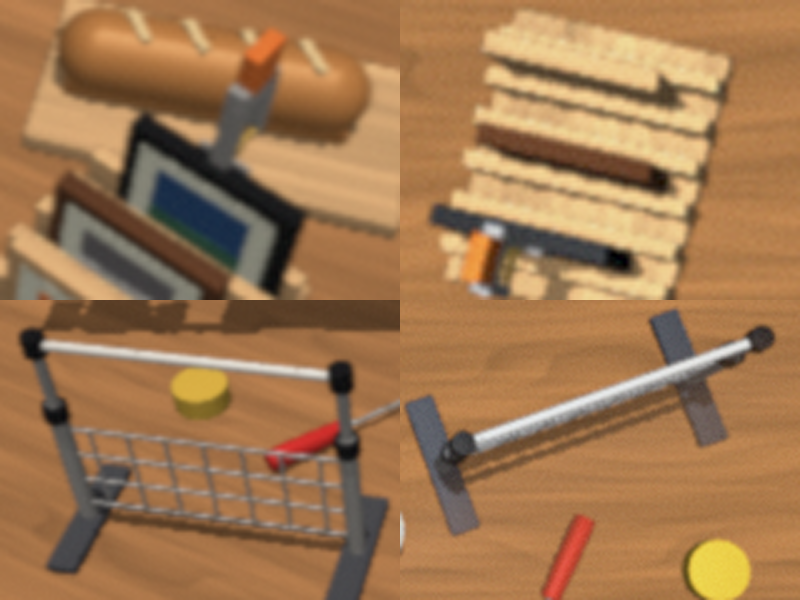

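```bash
cat > h.py <<'E'
import numpy as np,cv2
from scipy.optimize import least_squares
from scipy.spatial.transform import Rotation as R
from workcell import sensors,cams
CAL={n:cams.calibration(n) for n in("scene","top")}
def proj(n,P):
    c=CAL[n];p=(np.atleast_2d(P)-c["origin"])@R.from_euler("xyz",c["attitude"],degrees=True).as_matrix()
    return np.c_[c["cx"]-c["fx"]*p[:,0]/p[:,2],c["cy"]+c["fy"]*p[:,1]/p[:,2]]
def T(q,pts,z0=0.):
    x,y,w=q[:3];return np.asarray(pts)@R.from_euler("z",w,degrees=True).as_matrix().T+[x,y,z0]
def fit(obs,q0,z0=0.):  # obs: list of (view,modelpoint,u,v)
    f=lambda q:np.concatenate([(proj(n,T(q,[m],z0))[0]-[u,v]) for n,m,u,v in obs])
    s=least_squares(f,q0,x_scale=[.01,.01,1],loss="soft_l1");return s.x,f(s.x).reshape(-1,2)
E
cat > a.py <<'E'
from h import *
m=1e-3
A=lambda u,v:(u/4+335,v/4+210)
B=lambda u,v:((u-400)/4+150,v/4+185)
C=lambda u,v:(u/2.857+130,(v-300)/2.857+140)
D=lambda u,v:((u-400)/2.5+310,(v-300)/2.5+175)
s=[("scene",[0,-.15,.24],*C(33,343)),("scene",[0,.15,.24],*C(341,377)),("top",[0,.15,.24],*D(460,447)),("top",[0,-.15,.24],*D(762,338))]
S,e=fit(s,[.4,-.2,0]);print("stand",S,e.round(1).tolist())
p=[("scene",[.0075,-.06,.105],*A(140,122)),("scene",[.0075,.06,.105],*A(301,218)),("scene",[-.022,0,.197],*A(266,47)),
 ("top",[-.022,0,.197],*B(481,258)),("top",[0,.06,.105],*B(440,213)),("top",[0,-.06,.105],*B(620,258))]
P,e=fit(p,[.3,.25,0],.012);print("pic",P,e.round(1).tolist())
def box(x0,x1,y0,y1,z0,z1): return np.array([[x,y,z] for x in(x0,x1) for y in(y0,y1) for z in(z0,z1)])
E_=[(0,1),(2,3),(4,5),(6,7),(0,2),(1,3),(4,6),(5,7),(0,4),(1,5),(2,6),(3,7)]
out=[]
for n,crop in(("scene",(335,210,100,75)),("top",(150,185,100,75)),("scene",(130,140,140,105)),("top",(310,175,160,120))):
    x,y,w,h=crop;k=400/w
    im=cv2.resize(cv2.imread(f"pics/{n}0.png")[y:y+h,x:x+w],(400,300),interpolation=cv2.INTER_CUBIC)
    for b,q,z,col in((box(-.0075,.0075,-.06,.06,0,.105),P,.012,(0,255,0)),(box(-.037,-.007,-.006,.006,.166,.197),P,.012,(255,255,0)),(box(-.005,.005,-.14,.14,.235,.245),S,0,(0,255,0)),(box(-.08,.08,-.16,-.14,0,.01),S,0,(0,0,255)),(box(-.08,.08,.14,.16,0,.01),S,0,(0,0,255))):
        uv=((proj(n,T(q,b,z))-[x,y]+.5)*k-.5).round().astype(int)
        for i,j in E_: cv2.line(im,tuple(map(int,uv[i])),tuple(map(int,uv[j])),col,1)
    out.append(im)
cv2.imwrite("pics/ov1.png",np.vstack([np.hstack(out[:2]),np.hstack(out[2:])]))
print("tab",T(P,[[-.022,0,.197]],.012),"seat",T(P,[[-.022,0,.147]],.012))
E
python3 a.py
```

```text
stand [ 0.52955719 -0.25821271 18.50966048] [[-0.1, 0.6], [-0.4, -0.1], [0.8, -0.2], [-1.6, 1.0]]
pic [  0.47501349   0.27763354 -14.33560129] [[-3.5, -0.4], [-2.0, 1.3], [-1.1, -1.2], [-1.5, 0.4], [-2.7, 0.5], [-3.4, -0.3]]
tab [[0.45369852 0.28308076 0.209     ]] seat [[0.45369852 0.28308076 0.159     ]]
```

View pics/ov1.png

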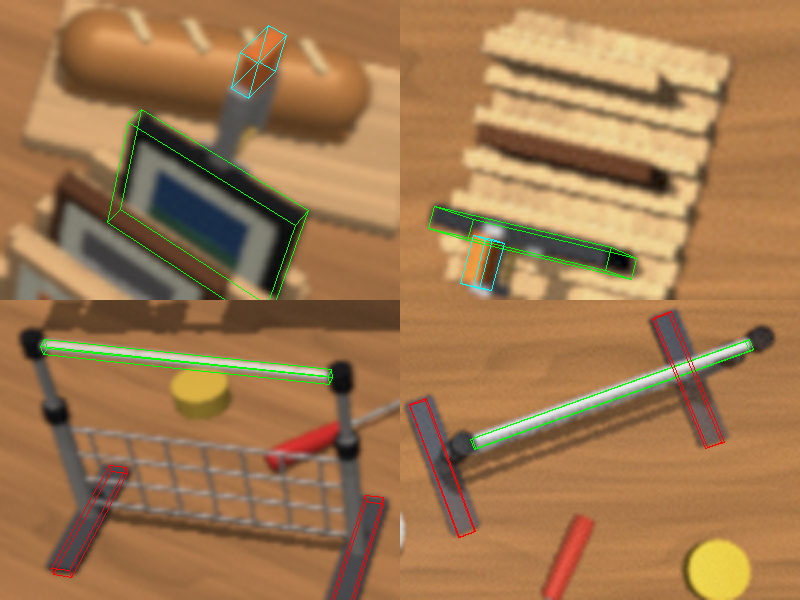

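Overlay check: the model outlines sit on the black frame, the tab, the bar and the feet to within 1 to 3 px. The hooked black picture is in the slot nearest the robot and faces +x, with its tab at about (0.454, 0.283, 0.209). The bar's middle is at (0.530, -0.258, 0.24), yaw 18.5°. Moving there.

>>> apply_moves --rows '[[[0.5,1,0.8],[0,0,-0.08],88],[[0.5,1,0.8],[0,0,-0.08],88],[[0.5,1,0.8],[0,0,-0.08],88],[[0.5,1,0.8],[0,0,-0.08],88],[[0.5,1,0.8],[0,0,-0.08],88]]' --newtons 50

```text
t: 0.6
tool_pos: [0.3779, -0.4525, 0.3638]
ee_rot: [179.7, -0.2, 19.4]
force: [0.1, 0.3, 1.0]
gripper_width: 0.998
```

>>> apply_moves --rows '[[[0.2,1,0],[0,0,-0.08],88],[[0.2,1,0],[0,0,-0.08],88],[[0.2,1,0],[0,0,-0.08],88],[[0.2,1,0],[0,0,-0.08],88]]'

```text
t: 1.0
tool_pos: [0.4054, -0.3006, 0.3578]
ee_rot: [-179.9, -0.0, 12.2]
force: [0.1, -0.6, -0.0]
gripper_width: 0.997
```

>>> apply_moves --rows '[[[0.2,1,0],[0,0,-0.08],88],[[0.2,1,0],[0,0,-0.08],88],[[0.2,1,0],[0,0,-0.08],88],[[0.2,1,0],[0,0,-0.08],88]]'

```text
t: 1.4
tool_pos: [0.4356, -0.1512, 0.3579]
ee_rot: [-179.9, 0.0, 5.1]
force: [-0.6, -0.5, -0.9]
gripper_width: 1.001
```

>>> apply_moves --rows '[[[0.1,1,0],[0,0,-0.08],88],[[0.1,1,0],[0,0,-0.08],88],[[0.1,1,0],[0,0,-0.08],88],[[0.1,1,0],[0,0,-0.08],88]]'

```text
t: 1.8
tool_pos: [0.4506, -0.0016, 0.3579]
ee_rot: [-179.9, 0.1, -2.1]
force: [-0.2, -0.2, 0.4]
gripper_width: 0.998
```

>>> apply_moves --rows '[[[0,1,0],[0,0,-0.08],88],[[0,1,0],[0,0,-0.08],88],[[0,1,0],[0,0,-0.08],88],[[0,1,0],[0,0,-0.08],88],[[0,1,0],[0,0,-0.08],88],[[0,1,0],[0,0,-0.08],88]]'

```text
t: 2.4
tool_pos: [0.4507, 0.1433, 0.3582]
ee_rot: [179.9, 0.0, -9.7]
force: [-0.3, 0.1, 0.6]
gripper_width: 0.999
```

>>> apply_moves --rows '[[[0.03,0.92,0],[0,0,-0.05],88],[[0.03,0.92,0],[0,0,-0.05],88],[[0.03,0.92,0],[0,0,-0.05],88],[[0.03,0.92,-0.2],[0,0,-0.05],88],[[0.03,0.92,-0.4],[0,0,-0.05],88],[[0.03,0.92,-0.4],[0,0,-0.05],88],[[0.03,0.92,-0.4],[0,0,-0.05],88]]'

```text
t: 3.1
tool_pos: [0.4553, 0.2815, 0.2985]
ee_rot: [179.9, 0.0, -14.3]
force: [-0.1, 0.8, -0.1]
gripper_width: 1.0
```

```bash
python3 - <<'E'
from h import *
o=sensors.get_obs();print(o["tool_pos"],o["ee_rot"],o["joints"])
im=[cams.snapshot(n)[:,:,::-1] for n in("scene","top")]
a=cv2.resize(im[0][170:270,330:463],(400,300),interpolation=cv2.INTER_CUBIC);b=cv2.resize(im[1][180:280,120:253],(400,300),interpolation=cv2.INTER_CUBIC)
cv2.imwrite("pics/g1.png",np.hstack([a,b]))
E
```

```text
[0.45527078 0.28146339 0.29854164] [ 1.79921988e+02  4.00573259e-02 -1.42511895e+01] [ 2.90779663e+01 -1.91724576e+00  1.04498484e+02 -2.99710358e-02
  7.75014333e+01  1.33335636e+02]
```

View pics/g1.png

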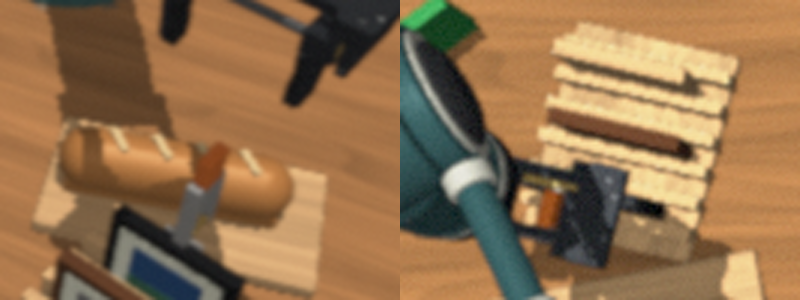

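The picture shows the tab (left crop (210,165)) lying between and below the open fingertips at (175,40) and (297,100). Descending and pinching.

>>> apply_moves --rows '[[[-0.01,0.01,-0.3],[0,0,0],88],[[-0.01,0.01,-0.5],[0,0,0],88],[[-0.01,0.01,-0.7],[0,0,0],88],[[-0.01,0.01,-0.81],[0,0,0],88],[[-0.01,0.01,-0.81],[0,0,0],88],[[-0.01,0.01,-0.81],[0,0,0],88]]'

```text
t: 3.8
tool_pos: [0.4544, 0.2851, 0.1791]
ee_rot: [-179.9, -0.1, -14.1]
force: [0.7, 0.2, -0.2]
gripper_width: 1.001
```

>>> apply_moves --rows '[[[0,0,0],[0,0,0],40],[[0,0,0],[0,0,0],40],[[0,0,0],[0,0,0],26],[[0,0,0],[0,0,0],20],[[0,0,0],[0,0,0],16],[[0,0,0],[0,0,0],5],[[0,0,0],[0,0,0],5],[[0,0,0],[0,0,0],5]]'

```text
t: 4.6
tool_pos: [0.4531, 0.2849, 0.1771]
ee_rot: [180.0, 0.0, -14.1]
force: [0.2, 0.4, 0.4]
gripper_width: 0.3
```

>>> apply_moves --rows '[[[0,0,0],[0,0,0],5],[[0,0,0],[0,0,0],5],[[0,0,0],[0,0,0],5],[[0,0,0],[0,0,0],5]]'

```text
t: 5.0
tool_pos: [0.4531, 0.285, 0.1771]
ee_rot: [-180.0, 0.0, -14.1]
force: [0.0, 1.3, -1.0]
gripper_width: 0.129
```

The opening is 11.4 mm, which matches the 12 mm tab. Lifting gently.

>>> apply_moves --rows '[[[0,0,0],[0,0,0],5],[[0,0,0],[0,0,0],5],[[0,0,0.05],[0,0,0],5],[[0,0,0.12],[0,0,0],5],[[0,0,0.2],[0,0,0],5],[[0,0,0.28],[0,0,0],5],[[0,0,0.36],[0,0,0],5],[[0,0,0.44],[0,0,0],5]]'

```text
t: 5.8
tool_pos: [0.4532, 0.285, 0.2447]
ee_rot: [-180.0, -0.0, -14.1]
force: [0.0, 0.6, -4.8]
gripper_width: 0.132
```

>>> apply_moves --rows '[[[0,0,0.15],[0,0,0],5],[[0,0,0.35],[0,0,0],5],[[0,0,0.55],[0,0,0],5],[[0,0,0.75],[0,0,0],5],[[0,0,0.9],[0,0,0],5],[[0,0,1],[0,0,0],5],[[0,0,1],[0,0,0],5],[[0,0,1],[0,0,0],5]]'

```text
t: 6.6
tool_pos: [0.4529, 0.2848, 0.3926]
ee_rot: [180.0, 0.0, -14.1]
force: [-0.1, -0.1, -4.0]
gripper_width: 0.129
```

```bash
python3 - <<'E'
from h import *
o=sensors.get_obs();print(o["tool_pos"],o["ee_rot"],o["force"],o["gripper_width"],o["joints"].round(1))
print(proj("scene",o["tool_pos"]),proj("top",o["tool_pos"]))
im=[cams.snapshot(n)[:,:,::-1] for n in("scene","top")]
a=cv2.resize(im[0][90:290,320:520],(400,400),interpolation=cv2.INTER_CUBIC);b=cv2.resize(im[1][120:320,100:300],(400,400),interpolation=cv2.INTER_CUBIC)
cv2.imwrite("pics/l1.png",np.hstack([a,b]))
E
```

```text
[0.45289012 0.28480559 0.39262874] [ 1.79971884e+02  3.39956672e-02 -1.40943291e+01] [-0.06019007 -0.08843855 -3.99547948] 0.12871053779000521 [ 29.5  -3.4  96.3   0.   87.2 133.6]
[[418.98602348 157.8591516 ]] [[146.06563628 244.51127603]]
```

View pics/l1.png

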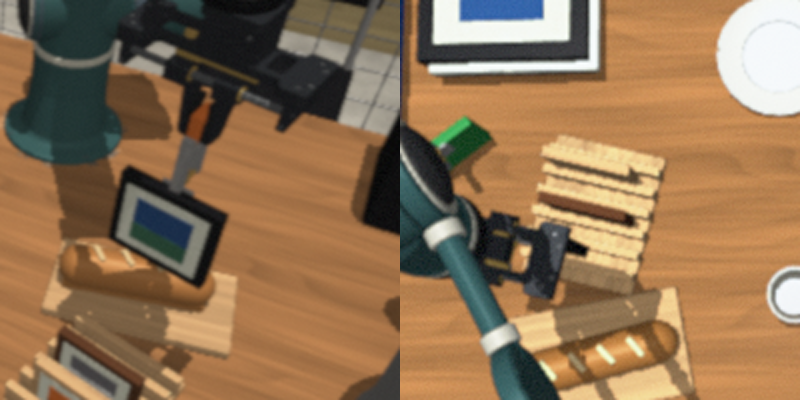

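The picture is held upright and lifted clear of the rack, with about 4 N of weight; the dark and pale frames are unmoved. The frame shows at (165,225) in the crop and the fingertips at (195,135). Carrying it over high.

>>> apply_moves --rows '[[[0,0,0.13],[0,0,0.01],5],[[0.05,-0.12,0.26],[0,0,0.03],5],[[0.09,-0.3,0.38],[0,0,0.05],5],[[0.12,-0.5,0.38],[0,0,0.07],5],[[0.13,-0.7,0.38],[0,0,0.09],5],[[0.13,-0.9,0.38],[0,0,0.12],5]]'

```text
t: 7.3
tool_pos: [0.4723, 0.1487, 0.4483]
ee_rot: [179.9, 0.2, -3.2]
force: [0.8, -0.3, -3.3]
gripper_width: 0.13
```

>>> apply_moves --rows '[[[0.03,-0.2,0],[0,0,0.03],5],[[0.06,-0.4,0],[0,0,0.06],5],[[0.1,-0.6,0],[0,0,0.09],5],[[0.13,-0.8,0],[0,0,0.11],5],[[0.13,-0.9,0],[0,0,0.12],5]]'

```text
t: 7.8
tool_pos: [0.4919, 0.0126, 0.448]
ee_rot: [180.0, 0.2, 7.4]
force: [1.1, -0.2, -4.7]
gripper_width: 0.128
```

>>> apply_moves --rows '[[[0.03,-0.2,0],[0,0,0.03],5],[[0.06,-0.4,0],[0,0,0.06],5],[[0.1,-0.6,0],[0,0,0.09],5],[[0.13,-0.8,0],[0,0,0.11],5],[[0.13,-0.9,0],[0,0,0.12],5]]'

```text
t: 8.3
tool_pos: [0.5114, -0.1223, 0.4477]
ee_rot: [-179.9, 0.2, 18.3]
force: [0.4, -0.1, -3.8]
gripper_width: 0.135
```

>>> apply_moves --rows '[[[0.03,-0.2,0],[0,0,0],5],[[0.06,-0.4,0],[0,0,0],5],[[0.1,-0.6,0],[0,0,0],5],[[0.12,-0.8,0],[0,0,0],5],[[0.12,-0.9,0],[0,0,0],5],[[0.12,-0.92,0],[0,0,0],5],[[0.12,-0.92,0],[0,0,0],5],[[0.12,-0.92,0],[0,0,0],5]]'

```text
t: 9.1
tool_pos: [0.5296, -0.2569, 0.4501]
ee_rot: [-179.9, -0.0, 18.4]
force: [-0.4, 0.0, -3.4]
gripper_width: 0.131
```

```bash
python3 - <<'E'
from h import *
o=sensors.get_obs();print(o["t"],o["tool_pos"],o["ee_rot"],o["force"],o["gripper_width"],o["joints"].round(1))
print(proj("scene",o["tool_pos"]),proj("top",o["tool_pos"]))
im=[cams.snapshot(n)[:,:,::-1] for n in("scene","top")]
cv2.imwrite("pics/s1_s.png",im[0]);cv2.imwrite("pics/s1_t.png",im[1])
a=cv2.resize(im[0][50:250,110:310],(500,500),interpolation=cv2.INTER_CUBIC);b=cv2.resize(im[1][140:260,310:430],(300,300),interpolation=cv2.INTER_CUBIC)
cv2.imwrite("pics/s1.png",np.hstack([a,np.vstack([b,0*b[:200]])]))
E
```

```text
9.1 [ 0.52957493 -0.25685815  0.4501335 ] [-1.79942344e+02 -8.98846906e-03  1.83548406e+01] [-0.38076502  0.03813442 -3.38419066] 0.13055758878852874 [-28.3   2.5  84.6   0.   92.9  43.3]
[[178.64810211  88.19456865]] [[418.09296041 196.75507059]]
```

View pics/s1.png

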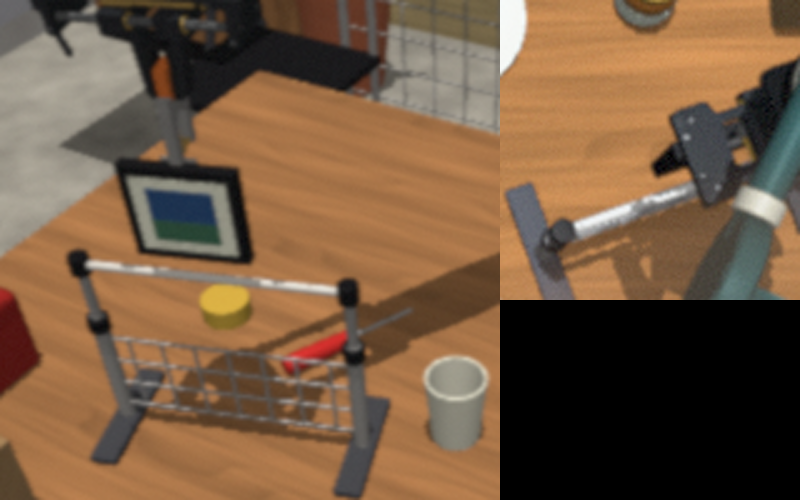

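The picture hangs upright above and behind the bar in this view: front-face corners at crop (120,168), (242,175), (138,252) and (251,262), bar ends at (80,264) and (347,292). I'll fit the picture's x and pitch relative to the TCP.

```bash
python3 - <<'E'
from h import *
tcp=np.array([.5296,-.2569,.4501])
K=lambda u,v:np.array([u/2.5+110,v/2.5+50])-.3
obs=[([.0075,-.06,.105],K(120,168)),([.0075,.06,.105],K(242,175)),([.0075,-.06,0],K(138,252)),([.0075,.06,0],K(251,262))]
def pts(q,ms,dz):
    Rm=R.from_euler("yz",[q[3],q[2]],degrees=True).as_matrix()
    return (np.array(ms)-[-.022,0,.197-.032+dz])@Rm.T+tcp+[q[0],q[1],0]
for dz in(-.003,0,.003):
    f=lambda q:(proj("scene",pts(q,[o[0] for o in obs],dz))-[o[1] for o in obs]).ravel()
    s=least_squares(f,[0,0,18,0],x_scale=[.01,.01,1,1]);q=s.x
    print(dz,q.round(4),"pic-frame offset",(R.from_euler("z",-18.4,degrees=True).apply([q[0],q[1],0])*1000).round(1),f(q).round(1))
E
```

```text
-0.003 [1.10000e-03 3.20000e-03 2.02749e+01 1.50230e+00] pic-frame offset [2.1 2.7 0. ] [-1.8 -1.1 -1.3 -0.5  1.4  0.8  1.9  0.5]
0 [-2.40000e-03 -2.00000e-04  2.04166e+01  1.18290e+00] pic-frame offset [-2.3  0.6  0. ] [-1.6 -1.  -1.3 -0.5  1.4  0.9  1.7  0.5]
0.003 [-6.00000e-03 -3.60000e-03  2.05578e+01  8.60300e-01] pic-frame offset [-6.8 -1.5  0. ] [-1.4 -1.  -1.4 -0.5  1.5  0.9  1.6  0.4]
```

>>> apply_moves --rows '[[[0,-0.01,-0.15],[0,0,0],5],[[0,-0.01,-0.35],[0,0,0],5],[[0,-0.01,-0.55],[0,0,0],5],[[0,-0.01,-0.7],[0,0,0],5],[[0,-0.01,-0.8],[0,0,0],5],[[0,-0.01,-0.88],[0,0,0],5],[[0,-0.01,-0.92],[0,0,0],5],[[0,-0.01,-0.92],[0,0,0],5]]'

```text
t: 10.0
tool_pos: [0.5296, -0.2594, 0.312]
ee_rot: [-180.0, 0.0, 18.3]
force: [-0.1, -0.6, -3.7]
gripper_width: 0.132
```

```bash
python3 - <<'E'
from h import *
o=sensors.get_obs();print(o["t"],o["tool_pos"],o["ee_rot"],o["force"],o["gripper_width"])
im=[cams.snapshot(n)[:,:,::-1] for n in("scene","top")]
cv2.imwrite("pics/s2.png",np.hstack([cv2.resize(im[0][100:220,130:250],(600,600),interpolation=cv2.INTER_CUBIC)]))
E
```

```text
10.0 [ 0.52962799 -0.2593711   0.31200744] [-1.79980524e+02  1.40783019e-02  1.83164999e+01] [-0.05549046 -0.63151773 -3.66446179] 0.1324256656899666
```

View pics/s2.png

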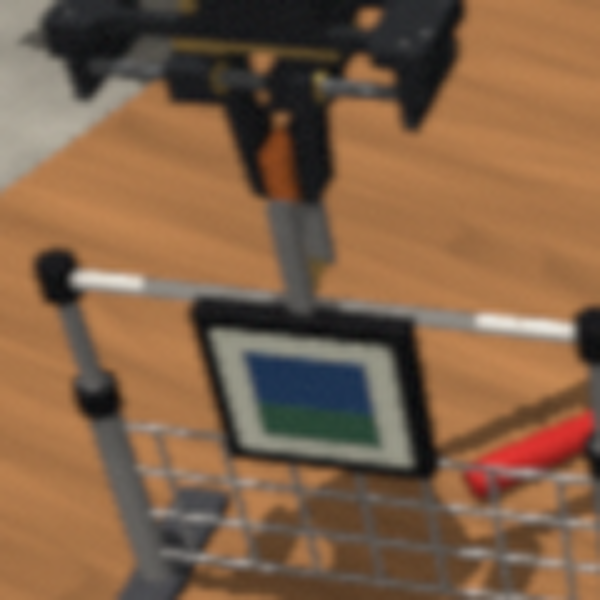

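Frame in front of the bar, the hook's shank at crop (295,270) and the prong with the brass gate at (320,262), still above the bar at (300,302). Pushing down in small steps while watching the force.

>>> apply_moves --rows '[[[0,0,-0.03],[0,0,0],5],[[0,0,-0.06],[0,0,0],5],[[0,0,-0.09],[0,0,0],5],[[0,0,-0.11],[0,0,0],5],[[0,0,-0.13],[0,0,0],5],[[0,0,-0.15],[0,0,0],5],[[0,0,-0.16],[0,0,0],5],[[0,0,-0.17],[0,0,0],5]]'

```text
t: 10.9
tool_pos: [0.5298, -0.2597, 0.2873]
ee_rot: [180.0, -0.0, 18.3]
force: [-2.2, 0.6, 3.8]
gripper_width: 0.134
```

>>> apply_moves --rows '[[[0,0,-0.01],[0,0,0],5],[[0,0,-0.03],[0,0,0],5],[[0,0,-0.05],[0,0,0],5],[[0,0,-0.07],[0,0,0],5],[[0,0,-0.09],[0,0,0],5],[[0,0,-0.1],[0,0,0],5],[[0,0,-0.11],[0,0,0],5],[[0,0,-0.11],[0,0,0],5]]'

```text
t: 11.7
tool_pos: [0.53, -0.2596, 0.2702]
ee_rot: [180.0, -0.0, 18.3]
force: [-0.5, 0.5, 5.1]
gripper_width: 0.131
```

```bash
python3 - <<'E'
from h import *
o=sensors.get_obs();print(o["t"],o["tool_pos"],o["ee_rot"],o["force"],o["ft_torque"])
E
```

```text
11.7 [ 0.52998829 -0.25964154  0.27016393] [ 1.79976557e+02 -4.09665779e-02  1.83030104e+01] [-0.48189749  0.4940818   5.1117498 ] [ 0.13939395  0.25022436 -0.00542059]
```

>>> apply_moves --rows '[[[0,0,-0.01],[0,0,0],5],[[0,0,-0.02],[0,0,0],5],[[0,0,-0.03],[0,0,0],5],[[0,0,-0.04],[0,0,0],5],[[0,0,-0.05],[0,0,0],5],[[0,0,-0.06],[0,0,0],5],[[0,0,-0.06],[0,0,0],5]]'

```text
t: 12.4
tool_pos: [0.53, -0.2597, 0.2615]
ee_rot: [180.0, -0.1, 18.3]
force: [-0.8, 1.3, 6.3]
gripper_width: 0.132
```

>>> apply_moves --rows '[[[0,0,-0.01],[0,0,0],5],[[0,0,-0.02],[0,0,0],5],[[0,0,-0.03],[0,0,0],5],[[0,0,-0.03],[0,0,0],5]]'

```text
t: 12.8
tool_pos: [0.5301, -0.2597, 0.2572]
ee_rot: [180.0, -0.1, 18.3]
force: [-2.3, 0.9, 6.4]
gripper_width: 0.133
```

>>> apply_moves --rows '[[[0,0,-0.01],[0,0,0],5],[[0,0,-0.02],[0,0,0],5],[[0,0,-0.03],[0,0,0],5],[[0,0,-0.04],[0,0,0],5],[[0,0,-0.04],[0,0,0],5]]'

```text
t: 13.3
tool_pos: [0.5301, -0.2597, 0.2513]
ee_rot: [180.0, -0.1, 18.3]
force: [-1.8, 1.3, 7.8]
gripper_width: 0.134
```

```bash
python3 - <<'E'
from h import *
F=[]
im=cams.snapshot("scene")[:,:,::-1]
for n in range(5):
    F.append(sensors.get_obs()["force"]); cams.snapshot("top")
print(np.round(F,1),sensors.get_obs()["tool_pos"])
cv2.imwrite("pics/s3.png",cv2.resize(im[100:220,130:250],(600,600),interpolation=cv2.INTER_CUBIC))
E
```

```text
[[-2.4  2.   7.3]
 [-1.1  0.5  6.5]
 [-1.6  1.   7.7]
 [-2.5  0.6  7. ]
 [-1.8  1.   7.2]] [ 0.53009412 -0.25968366  0.25156902]
```

View pics/s3.png

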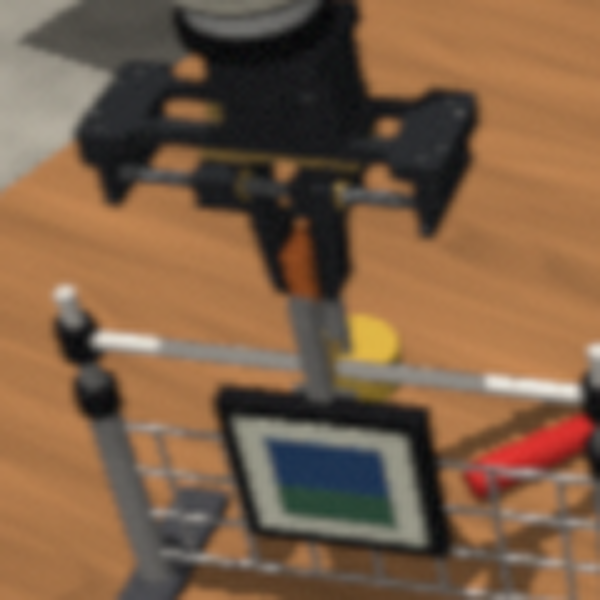

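The bar has sunk with the hook: its left cap went from crop (57,278) to (75,337), and the hook's gate still rides on it. I'll work out the sink from those pixels.

```bash
python3 - <<'E'
from h import *
S=[.5296,-.2582,18.5]
for d in(0,.03,.035,.04,.045,.05,.055): print(d,((proj("scene",T(S,[[0,-.15,.24-d],[0,-.13,.24-d],[0,.13,.24-d]]))-[130,100])*5).round(0).tolist())
E
```

```text
0 [[57.0, 278.0], [92.0, 282.0], [558.0, 331.0]]
0.03 [[72.0, 322.0], [106.0, 326.0], [563.0, 375.0]]
0.035 [[74.0, 329.0], [108.0, 333.0], [563.0, 382.0]]
0.04 [[76.0, 336.0], [110.0, 340.0], [564.0, 389.0]]
0.045 [[79.0, 343.0], [112.0, 347.0], [565.0, 396.0]]
0.05 [[81.0, 350.0], [115.0, 354.0], [566.0, 403.0]]
0.055 [[83.0, 357.0], [117.0, 361.0], [567.0, 410.0]]
```

The bar has sunk about 40 mm, so the push is near the give-way force. A few more millimetres.

>>> apply_moves --rows '[[[0,0,-0.01],[0,0,0],5],[[0,0,-0.02],[0,0,0],5],[[0,0,-0.02],[0,0,0],5],[[0,0,-0.02],[0,0,0],5]]'

```text
t: 14.0
tool_pos: [0.5312, -0.2598, 0.249]
ee_rot: [179.9, -0.2, 18.3]
force: [0.9, 1.5, 7.4]
gripper_width: 0.132
```

>>> apply_moves --rows '[[[0,0,-0.01],[0,0,0],5],[[0,0,-0.02],[0,0,0],5],[[0,0,-0.02],[0,0,0],5],[[0,0,-0.02],[0,0,0],5]]'

```text
t: 14.4
tool_pos: [0.5316, -0.2596, 0.2452]
ee_rot: [179.9, -0.2, 18.3]
force: [0.5, -0.4, -3.6]
gripper_width: 0.134
```

```bash
python3 - <<'E'
from h import *
im=cams.snapshot("scene")[:,:,::-1]
F=[]
for n in range(6):
    F.append(sensors.get_obs()["force"]); cams.snapshot("top")
print(np.round(F,1),sensors.get_obs()["tool_pos"])
im=cams.snapshot("scene")[:,:,::-1]
cv2.imwrite("pics/s4.png",cv2.resize(im[100:220,130:250],(600,600),interpolation=cv2.INTER_CUBIC))
E
```

```text
[[ 2.4 -0.6  3.1]
 [ 2.8  1.3  3.2]
 [ 3.4  0.2  3.3]
 [ 2.5  0.6  3.4]
 [ 4.   1.   4.4]
 [ 3.7  0.7  3.7]] [ 0.53019767 -0.25962954  0.24492493]
```

View pics/s4.png

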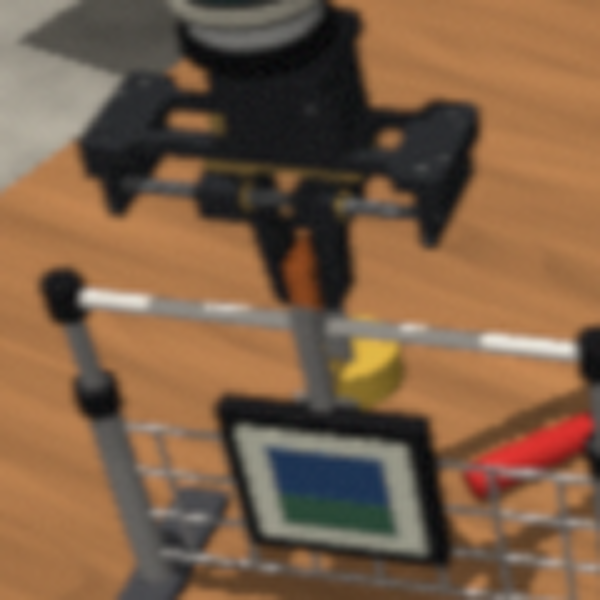

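The bar sits right up under the crown, sunk about 12 mm, and the push has dropped to the preload. So the gate has given way and the bar is home. Easing up so the bar returns to its top before release.

>>> apply_moves --rows '[[[0,0,0.01],[0,0,0],5],[[0,0,0.03],[0,0,0],5],[[0,0,0.05],[0,0,0],5],[[0,0,0.07],[0,0,0],5],[[0,0,0.08],[0,0,0],5],[[0,0,0.08],[0,0,0],5],[[0,0,0.08],[0,0,0],5]]'

```text
t: 15.5
tool_pos: [0.5294, -0.2596, 0.2566]
ee_rot: [-180.0, 0.0, 18.3]
force: [3.0, 0.3, 2.7]
gripper_width: 0.135
```

```bash
python3 - <<'E'
from h import *
F=[]
for n in range(5):
    F.append(sensors.get_obs()["force"]); cams.snapshot("top")
o=sensors.get_obs();print(np.round(F,1),o["tool_pos"],o["t"],o["ft_torque"])
E
```

```text
[[ 3.   0.3  2.7]
 [ 2.7 -1.   1.6]
 [ 2.2 -0.4  1.6]
 [ 2.1 -0.2  1.3]
 [ 1.6 -0.3  1.5]] [ 0.52944313 -0.25965892  0.25651952] 15.75 [-0.09324191 -0.34637867  0.00489025]
```

>>> apply_moves --rows '[[[0,0,0.006],[0,0,0],5],[[0,0,0.006],[0,0,0],5],[[0,0,0.006],[0,0,0],5]]' --newtons 20

```text
t: 16.05
tool_pos: [0.5295, -0.2596, 0.2576]
ee_rot: [-180.0, 0.0, 18.3]
force: [2.2, -0.9, 1.2]
gripper_width: 0.138
```

>>> apply_moves --rows '[[[0,0,0],[0,0,0],5],[[0,0,0],[0,0,0],5],[[0,0,0],[0,0,0],5],[[0,0,0],[0,0,0],5]]' --newtons 5

```text
t: 16.45
tool_pos: [0.5295, -0.2596, 0.2575]
ee_rot: [-180.0, 0.0, 18.3]
force: [1.4, -0.1, 1.7]
gripper_width: 0.134
```

Now opening slowly, then withdrawing straight up.

>>> apply_moves --rows '[[[0,0,0],[0,0,0],14],[[0,0,0],[0,0,0],18],[[0,0,0],[0,0,0],24],[[0,0,0],[0,0,0],32],[[0,0,0],[0,0,0],50],[[0,0,0],[0,0,0],70],[[0,0,0],[0,0,0],70],[[0,0,0],[0,0,0],70]]'

```text
t: 17.25
tool_pos: [0.5297, -0.2596, 0.2576]
ee_rot: [-180.0, -0.0, 18.3]
force: [-0.0, -0.2, -0.3]
gripper_width: 0.702
```

>>> apply_moves --rows '[[[0,0,0],[0,0,0],70],[[0,0,0],[0,0,0],70],[[0,0,0.1],[0,0,0],70],[[0,0,0.3],[0,0,0],70],[[0,0,0.5],[0,0,0],70],[[0,0,0.7],[0,0,0],70],[[0,0,0.9],[0,0,0],70],[[0,0,0.9],[0,0,0],70]]'

```text
t: 18.05
tool_pos: [0.5315, -0.2606, 0.3999]
ee_rot: [179.5, -0.4, 18.3]
force: [0.6, -1.0, 1.2]
gripper_width: 0.796
```

```bash
python3 - <<'E'
from h import *
a=cams.snapshot("scene")[:,:,::-1].astype(int)
for n in range(12): b=cams.snapshot("top")
c=cams.snapshot("scene")[:,:,::-1]
print("motion",np.abs(a-c)[140:230,150:240].max(),np.abs(a-c)[140:230,150:240].mean()); o=sensors.get_obs();print(o["t"],o["tool_pos"],o["force"],o["gripper_width"])
cv2.imwrite("pics/s5.png",cv2.resize(c[100:220,130:250],(600,600),interpolation=cv2.INTER_CUBIC))
E
```

```text
motion 46 1.0623045267489712
18.75 [ 0.5296126  -0.25958075  0.39241758] [-0.14208313  0.42004807 -0.01011299] 0.7974550127062504
```

View pics/s5.png

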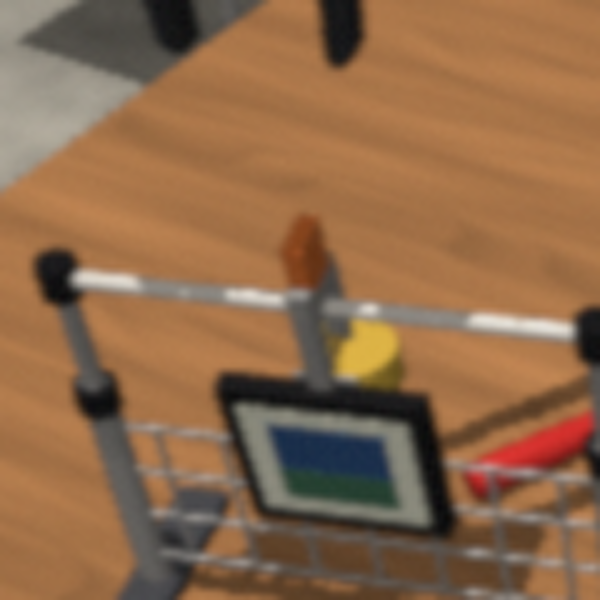

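The picture hangs from the bar by its hook, the bar is back up (left cap at (57,276), as at the start) and the fingers are clear. I'll let it settle and check that it is still.

>>> apply_moves --rows '[[[0,0,0.3],[0,0,0],70],[[0,0,0.4],[0,0,0],70],[[0,0,0.4],[0,0,0],70],[[0,0,0.4],[0,0,0],70],[[0,0,0.4],[0,0,0],70],[[0,0,0.4],[0,0,0],70],[[0,0,0.4],[0,0,0],70],[[0,0,0.4],[0,0,0],70]]'

```text
t: 19.55
tool_pos: [0.5295, -0.2595, 0.4518]
ee_rot: [-179.9, 0.0, 18.3]
force: [-1.0, -0.2, 0.4]
gripper_width: 0.793
```

>>> apply_moves --rows '[[[0,0,0],[0,0,0],70],[[0,0,0],[0,0,0],70],[[0,0,0],[0,0,0],70],[[0,0,0],[0,0,0],70],[[0,0,0],[0,0,0],70],[[0,0,0],[0,0,0],70],[[0,0,0],[0,0,0],70],[[0,0,0],[0,0,0],70]]'

```text
t: 20.35
tool_pos: [0.5296, -0.2596, 0.4526]
ee_rot: [-180.0, 0.0, 18.3]
force: [0.6, -0.0, 0.3]
gripper_width: 0.793
```

>>> apply_moves --rows '[[[0,0,0],[0,0,0],70],[[0,0,0],[0,0,0],70],[[0,0,0],[0,0,0],70],[[0,0,0],[0,0,0],70],[[0,0,0],[0,0,0],70],[[0,0,0],[0,0,0],70],[[0,0,0],[0,0,0],70],[[0,0,0],[0,0,0],70]]'

```text
t: 21.15
tool_pos: [0.5297, -0.2596, 0.4526]
ee_rot: [180.0, -0.0, 18.3]
force: [-0.3, 0.2, 0.4]
gripper_width: 0.793
```

```bash
python3 - <<'E'
from h import *
I=[]
for n in range(20): I.append(cams.snapshot("scene")[140:230,150:240].astype(float))
I=np.array(I);print([np.abs(I[i]-I[i-1]).mean().round(2) for i in range(1,20)]);print([np.abs(I[i]-I[0]).mean().round(2) for i in range(1,20)])
m0=I[:5].mean(0);m1=I[-5:].mean(0);print("half means",np.abs(m0-m1).mean(),np.abs(m0-m1).max(),sensors.get_obs()["t"])
c=cams.snapshot("scene")[:,:,::-1];cv2.imwrite("pics/s6.png",cv2.resize(c[125:215,155:245],(600,600),interpolation=cv2.INTER_CUBIC))
E
```

```text
[np.float64(0.81), np.float64(0.83), np.float64(0.83), np.float64(0.82), np.float64(0.81), np.float64(0.82), np.float64(0.83), np.float64(0.82), np.float64(0.81), np.float64(0.82), np.float64(0.81), np.float64(0.82), np.float64(0.82), np.float64(0.82), np.float64(0.82), np.float64(0.81), np.float64(0.81), np.float64(0.81), np.float64(0.82)]
[np.float64(0.81), np.float64(0.82), np.float64(0.82), np.float64(0.82), np.float64(0.81), np.float64(0.83), np.float64(0.83), np.float64(0.82), np.float64(0.82), np.float64(0.82), np.float64(0.82), np.float64(0.82), np.float64(0.83), np.float64(0.82), np.float64(0.82), np.float64(0.82), np.float64(0.82), np.float64(0.81), np.float64(0.82)]
half means 0.3925349794238684 3.5999999999999996 22.15
```

View pics/s6.png

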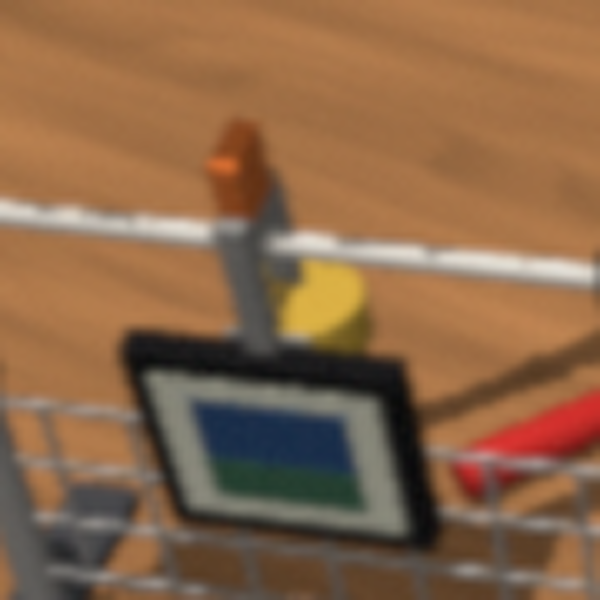

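The picture hangs still: frames taken over 1 s differ only by noise. The bar runs between the shank and the prong under the crown, at crop (255,235). Handing in.

```bash
python3 -c "
from workcell import order
print(order.hand_in())"
```

```text
the job is handed in; nothing more can be done
None
```

I took the black hooked picture from the rack slot nearest the robot by its orange tab and hung it on the middle of the stand's bar. I handed the job in at about 22 s; it reports no verdict.

- **Push:** the camera showed the bar about 40 mm down shortly before the gate gave way. From the TCP height it can't have passed about 53 mm, well short of the 63 mm limit. The push then fell from about 11 N to about 7 N, and the bar came up under the crown.
- **Last checks:**
  - The picture hung still, with 20 images over 1 s differing only by noise.
  - The bar was back at its starting height.
  - The bar ran between the hook's shank and prong.
  - The gripper was empty and well clear.
- **Not checked directly:** I could not see the gate clearly in the last pictures. I judge it shut because the force dropped and the bar is seated under the crown. I saw no other frame or table object move, but I did not measure them afterwards.
- **Disagreement:** the two cameras disagreed by about 2 to 3 px on the picture's position at the start, and it was still within the hook's clearance.

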